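# Walk the block warmer home into its dock and latch it

## Task

Walk the heavy vial warmer ahead into its dock by nudging its two rubber corner bumpers in turn with the fingers, never harder than 25 N and never slewing it more than about 15 degrees against the dock, until both ends of its rear are fully home on the back wall. Bed in the contacts: press first the left, then the right bumper with a steady 16 N or so for a full second each, then swing the latch bar fully across in front of it. Do not touch the control panel between the bumpers, and leave the cup, the ampoule and the tape where they are.

Things in the scene. Friction and masses are not known exactly. Their poses are not given: they have to be found in the camera images.
- warmer: white flat-based block warmer, 120 deep (x) x 220 wide (y) x 62 high, vials on top to 85 high; 1.1 to 1.5 kg. Origin: centre of its underside; +x to its rear (into the dock), +y to its left. A level push of 3 to 8 N at one corner slides that corner ahead, pivoting about a point near the other end. Askew, it can bind between the cheeks (force rises); pushing the other corner frees it.
- bumper_left (a point): centre of the front face of the left rubber bumper, 24 wide x 30 high, standing 5 proud of the warmer's front face; at [-65, 93, 30] mm in the warmer's frame
- bumper_right (a point): the same for the right bumper, at [-65, -93, 30] mm in the warmer's frame
- rear_left (a point): point on the flat rear face of the warmer at its left end, at [60, 93, 30] mm in its frame
- rear_right (a point): point on the rear face at its right end, at [60, -93, 30] mm in its frame
- panel: control panel with display and keys in the middle of the warmer's front, 140 wide x 34 high, 2 proud of the front face; origin at its centre. Must not be touched.
- dock: fixed white dock, open to its -x. Origin: desk height, mid front face of its back wall (48 high); +x into the wall, +y left. Slick cheeks 32 high leave a bay 228 wide (y +-114) over the last 45 mm, flared to 259 at x -87. Two contact pins stand 7 out of the wall at y +-70, 30 up; each gives way at about 2 N and stays in. Home = the warmer's rear face on the wall (its origin at x -60 here).
- latch (a joint): latch bar angle: 0 = bar points to the dock's -x (open), 1.571 = fully across in front of the left bumper (end stop); from above it swings anticlockwise as the value grows. Light friction (about 0.6 N at the knob), stays where left. Closed, it clears the bumper of a home warmer by 3 mm. Starts between -0.5 and 0.05.
- latch_pivot (a point): pivot of the latch bar, at [-134, 142, 28] mm in the dock's frame; the bar, 12 wide, 23 to 33 up, reaches 68 mm from it
- latch_knob (a point): middle of the upright black knob on the bar: 12 mm thick, from 32 to 72 above the desk, 56 mm from the pivot, this point 52 up
- sample_cup: clear cup with capped tubes, 49 x 49 x 66, standing right of the warmer; origin at its underside
- saline_ampoule: small clear ampoule, 18 x 21 x 61, standing outside the right cheek; origin at its underside
- tape_1: roll of tape lying flat left of the dock, 100 across x 25 high; origin at its underside

How it is judged:
On the way, in this order (a step that is already met when the one before it is completed fails the run):
1. with the warmer home (both ends of its rear within 3 mm of the dock's back wall) and the latch still open, the left bumper is pressed with at least 12 N (x of each of rear_left, rear_right in the frame of dock above -0.003 m and value of joint latch below 0.6 rad and contact force between the fingers and warmer above 12 N and horizontal distance between the grasp point and bumper_left below 0.06 m), for 0.4 s.
2. with the warmer home (both ends of its rear within 3 mm of the dock's back wall) and the latch still open, the right bumper is pressed with at least 12 N (x of each of rear_left, rear_right in the frame of dock above -0.003 m and value of joint latch below 0.6 rad and contact force between the fingers and warmer above 12 N and horizontal distance between the grasp point and bumper_right below 0.06 m), for 0.4 s.
3. the latch bar is across (value of joint latch above 1.4 rad), for 0.2 s.
At the end, for the whole second after the job is handed in: The warmer stands flat and at rest in the dock with both ends of its rear within 3 mm of the back wall, and the latch bar is across its front (joint above 1.4 rad) (x of each of rear_left, rear_right in the frame of dock above -0.003 m and value of joint latch above 1.4 rad and angle between warmer's own z axis and vertical below 0.05 rad and linear speed of warmer below 0.01 m/s); the robot touches nothing.
It fails at once if the robot pushes the warmer harder than 25 N (contact force between any of the fingers, the arm and warmer above 25 N).
It fails at once if the warmer slews more than 0.27 rad (15 degrees) against the dock (angle between the x axis of warmer and the x axis of dock, either way round above 0.27 rad).
It fails at once if the control panel is touched (contact force between any of the fingers, the arm and panel above 0.5 N).
It fails at once if the warmer is tipped (angle between warmer's own z axis and vertical above 0.15 rad).
It fails at once if the cup, the ampoule or the tape is shifted more than 15 mm (distance of any of sample_cup, saline_ampoule, tape_1 from where it was at the start of the episode above 0.015 m).
It also fails if it takes over 72 s, if anything falls off the work surface, if the arm or the gripper's body presses on something with over 40 N, if the wrist force passes 120 N, or if a joint passes its speed limit or range.

## Robot

A 6-joint arm with a two-finger parallel gripper is mounted at the origin on a cart in front of the work surface, level with it; the furniture and walls round the work are solid. World frame = base frame: x ahead of the robot, y to its left, z up, the work surface at z = 0. Lengths are in m, angles in rad, forces in N, time in s.
With the tool pointing down it reaches from about 0.225 to 0.875 m from the base axis. Payload 3.4 kg.
Tool frame: the origin (TCP) lies between the finger pads; the fingertips stand 8 mm ahead of it and the grasp point (between the pads) lies 11 mm behind it; z points along the fingers, y is the line along which they close (so a half turn about z gives the same grasp; the last joint's range is limited). The gripper opens to 85 mm and grips with 20 to 120 N. Pads are 22 mm wide; open, the fingers measure 114 mm over their backs; the gripper's body (76 mm by 85 mm) begins 54 mm behind the grasp point. The pads swing forward as they close: fully open they stand 13 mm farther back than shut.
Start: joints at [-1.323, 0.276, 1.505, -0, 1.361, -0.121], TCP at [0.207, -0.536, 0.239] pointing down, gripper open.
Joint ranges: [-2.89, 2.89], [-0.75, 2.08], [0.22, 2.7], [-1.18, 4.32], [0.11, 2.71], [-2.7, 2.7]. Speed limits (rad/s): [2.57, 2.57, 3.14, 3.14, 3.14, 3.14].

## Interface

Orientations are given as a unit quaternion [w, x, y, z].
In Python, from rig import manip gives the robot as it stands.
- The arm moves only by the tool move_arm, never from a script. Its argument "deltas" is a list that holds one entry, the list of rows, each a list of 5 numbers: the shift along the tool's x, y, z normalised to -1 to 1, where 1 is 80 cm, then the turn about the tool's z normalised to -1 to 1, where 1 is 120 degrees, then the closure, from -1 (fully open) to 1 (shut). In form: [[[tx, ty, tz, twist, grip], ...]]. A call has 1 to 12 rows; each row is the pose to reach, as a shift and turn from the pose commanded when the call began, along the tool's axes at that moment; what a row does not reach only later rows make up. A row lasts 1/10 s, in which the tool goes at most 50 mm and 8.59 degrees, less where a joint would pass 70% of its speed; a pose out of reach is approached as far as the arm can. A call with a number of a shift or a turn outside -1 to 1 is refused whole. A call with a gripper value outside its range is refused whole. The fingers move at their own pace and stop on an object; "squeeze" is the grip in N (left out, the last holds). Time passes only in rows, so rows that repeat a pose let the fingers close. It gives the time, the measured TCP pose, the force, the opening and the grip force at its end, in the units of the state.
- manip.get_state(): the state, without advancing time (a new reading comes with each control period).
- manip.get_image(name): name is "scene" or "top" or "wrist"; returns the picture (400x640x3 uint8, red, green, blue); there is no depth.
- manip.camera_params(name): a dict with "fx", "fy", "cx", "cy" (pixels), "dist" ([k1, k2, p1, p2, k3] as OpenCV has them; the pictures are not rectified), "R" (3x3) and "t" (3): a world point X has camera coordinates R X + t; the wrist camera has in their place "tool_from_camera" (4x4, takes a point from camera to tool coordinates, whose origin is the TCP and whose axes are the flange's). Camera axes: x right, y down, z forward; pixel columns grow to the right and rows downward; lengths in m; the calibration is good to about 2 mm. A picture is of the moment at which its call begins: read the wrist's pose just before it. camera_params takes no time and is no camera call.
- manip.sign_off(): hands the job in; it is judged then, once.
The state is a dict: "clock": time; "qpos": joint angles; "qd": joint speeds; "effort": joint torques, N m; "position": TCP position; "ee_rot": TCP orientation; "contact_force": force on the tool from outside, world axes, zero at the start; "moment": the same for the moment, N m; "width": finger opening in m; "gripper_force": force on a finger pad.
Only numpy, scipy, OpenCV 4.12 (cv2) and the standard library are available. Lean on these libraries where they do the work, as an engineer would, in place of code of your own. Each camera call takes 0.05 s, during which the arm holds its last target. There are 200 camera calls.

## Working session

There is one attempt and no reset: what is moved stays moved. The work goes in short steps, Python scripts to look and compute and a tool call to move; the robot and the scene stay as the last step left them, time stands still between calls to the robot, and variables do not carry over. Pictures are saved under pics/ and viewed, at most 10 in all, crops included, and the job is handed in when it is done.

Besides the shell and the picture viewer there is one more tool, called as name(argument=value, ...) on one line, values as JSON. move_arm: Moves the arm, as the interface text tells. Scaled input: -1 to 1 covers 80 cm each way for a shift and 120 degrees each way for a turn. Its arguments: {"type":"object","properties":{"deltas":{"type":"array","items":{"type":"array","items":{"type":"array","items":{"type":"number","minimum":-1,"maximum":1}}}},"squeeze":{"type":"number"}},"required":["deltas"]}

```bash
mkdir -p pics; ls; python3 - <<'E'
from rig import manip
import cv2
s=manip.get_state(); print(s)
for n in ("scene","top"):
    im=manip.get_image(n); cv2.imwrite(f"pics/{n}0.png",im[:,:,::-1])
    p=manip.camera_params(n); print(n,p)
print(manip.camera_params("wrist"))
E
```

```text
pics
{'clock': 0.0, 'qpos': array([-1.32300609e+00,  2.76596695e-01,  1.50616268e+00,  9.68206112e-06,
        1.36069898e+00, -1.21014051e-01]), 'qd': array([ 0.00097903, -0.00013312,  0.00187687,  0.00013295,  0.0018853 ,
        0.00010664]), 'effort': array([ 3.92644142e-04, -4.16775441e+01, -2.45806861e+01, -3.31304191e-04,
        1.08830718e-02, -5.76579467e-06]), 'position': array([ 0.20714788, -0.53582446,  0.23842696]), 'ee_rot': array([-9.31279855e-04,  9.83045807e-01,  1.83357770e-01, -5.43680849e-05]), 'contact_force': array([0.13598958, 0.71511048, 0.44996387]), 'moment': array([-0.0160847 , -0.03027026,  0.01588653]), 'gripper_force': 0.0, 'width': 0.0852378564105664}
scene {'fx': 374.75665584556253, 'fy': 374.75665584556253, 'cx': 313.8309686943391, 'cy': 201.85871746841383, 'dist': array([-0.07682528,  0.        ,  0.        ,  0.        ,  0.        ]), 'R': array([[ 0.07128107,  0.99724849, -0.02035811],
       [ 0.65696393, -0.06229644, -0.75134383],
       [-0.75054474,  0.04018205, -0.65959684]]), 't': array([-0.04961222, -0.33098678,  1.48593758])}
top {'fx': 4
[... 228 characters left out ...]
6],
       [-0.98783752,  0.0195841 , -0.15425139],
       [ 0.15392026, -0.01742751, -0.98792957]]), 't': array([0.01140191, 0.60014066, 0.91020388])}
{'fx': 328.59128679079373, 'fy': 328.59128679079373, 'cx': 324.65848553622857, 'cy': 201.94476454854572, 'dist': array([-0.05899822,  0.        ,  0.        ,  0.        ,  0.        ]), 'tool_from_camera': array([[-6.14631046e-05, -9.60702926e-01, -2.77578608e-01,
         7.15592571e-02],
       [ 9.99999576e-01,  1.96089081e-04, -9.00092533e-04,
         7.45599177e-04],
       [ 9.19151665e-04, -2.77578546e-01,  9.60702507e-01,
        -1.34667380e-01],
       [ 0.00000000e+00,  0.00000000e+00,  0.00000000e+00,
         1.00000000e+00]])}
```

View pics/top0.png

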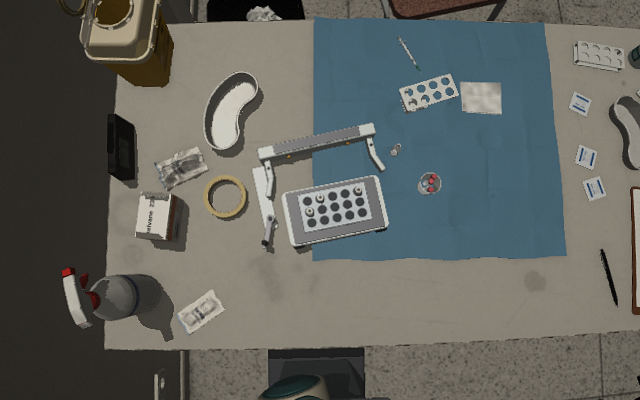

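View pics/scene0.png

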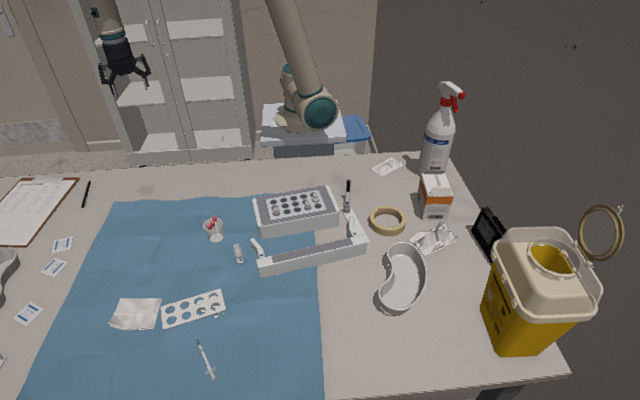

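The top view shows the warmer (about 335,210), the dock wall from (265,153) to (370,130), the latch bar with its knob near (266,240), tape (225,197), cup (430,183) and ampoule (396,150). I'll enlarge it.

```bash
python3 - <<'E'
import cv2
im=cv2.imread("pics/top0.png")[110:260,240:440]
cv2.imwrite("pics/top0c.png",cv2.resize(im,None,fx=4,fy=4,interpolation=cv2.INTER_CUBIC))
E
```

```text
(no output)
```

View pics/top0c.png

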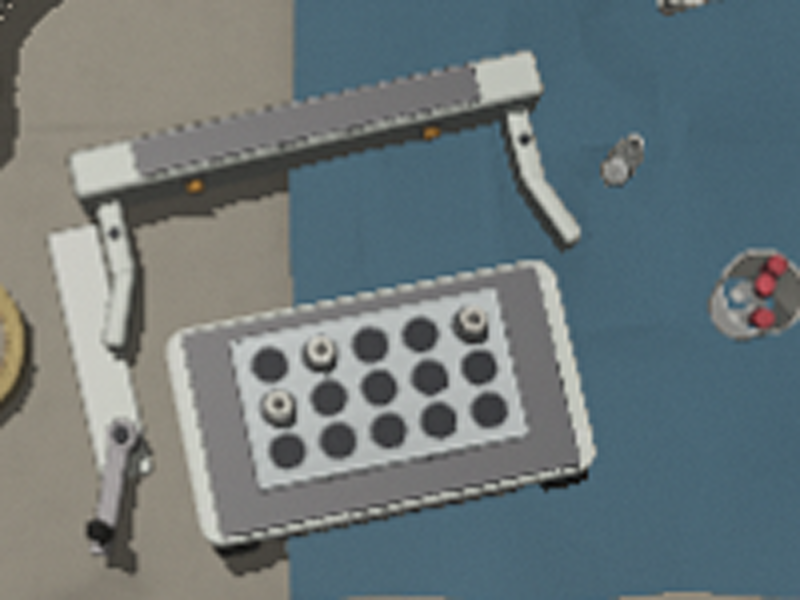

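```bash
cat > h.py <<'E'
import numpy as np, cv2
from rig import manip
P=manip.camera_params("top")
K=np.array([[P['fx'],0,P['cx']],[0,P['fy'],P['cy']],[0,0,1]])
def pt(u,v,z):
    x,y=cv2.undistortPoints(np.array([[[u,v]]],float),K,P['dist'])[0,0]
    R,t=np.array(P['R']),np.array(P['t']); d=R.T@[x,y,1]; c=-R.T@t
    return (c+d*(z-c[2])/d[2])
def pc(u,v,z,o=(240,110),s=4): return pt((u+.5)/s-.5+o[0],(v+.5)/s-.5+o[1],z)
def fit(local,world):  # 2D rigid
    a,b=np.array(local)[:,:2],np.array(world)[:,:2]; am,bm=a.mean(0),b.mean(0)
    H=(a-am).T@(b-bm); th=np.arctan2(H[0,1]-H[1,0],H[0,0]+H[1,1])
    R=np.array([[np.cos(th),-np.sin(th)],[np.sin(th),np.cos(th)]]); t=bm-R@am
    print("fit",t.round(4),"yaw",np.degrees(th).round(2),"res mm",((a@R.T+t-b)*1e3).round(1).tolist()); return R,t,th
E
python3 - <<'E'
from h import *
W=[pc(*q,.062) for q in((168,330),(553,258),(597,466),(212,547))]
Rw,tw,_=fit([(.06,.11),(.06,-.11),(-.06,-.11),(-.06,.11)],W)
D=[pc(195,186,.03),pc(431,133,.03),pc(122,432,.034)]
Rd,td,_=fit([(-.007,.07),(-.007,-.07),(-.134,.142)],D)
k=pc(98,530,.072)[:2]; kd=Rd.T@(k-td); pv=np.array([-.134,.142]);print("knob",k,kd, "latch",np.arctan2(*( -(kd-pv))[::-1]), np.linalg.norm(kd-pv))
w=Rd.T@(tw-td); print("warmer in dock",w)
for n,l in(("bl",(-.065,.093)),("br",(-.065,-.093))): print(n,Rw@l+tw)
print("pivot",Rd@pv+td,"bar at 90 end knob",Rd@(pv+[0,-.056])+td)
for n,q in (("cup",(740,310,.0)),("amp",(615,172,0)),("tape",(-50,345,.02))): print(n,pc(*q)[:2])
E
```

```text
fit [ 0.5738 -0.0432] yaw 10.09 res mm [[-0.6, 2.1], [1.7, -1.7], [-0.8, -3.8], [-0.2, 3.4]]
fit [ 0.7243 -0.0075] yaw 12.62 res mm [[-1.1, -0.1], [0.5, -0.2], [0.6, 0.2]]
knob [0.50540518 0.11128302] [-0.18763345  0.16375344] latch -0.3853199778432837 0.05787710296820547
warmer in dock [-0.15465216 -0.00190744]
bl [0.49350117 0.03700522]
br [ 0.52609276 -0.14611711]
pivot [0.56249611 0.10177592] bar at 90 end knob [0.57473384 0.04712944]
cup [ 0.63046009 -0.25937873]
amp [ 0.71535482 -0.18920053]
tape [0.61532339 0.20094447]
```

```bash
cat >> h.py <<'E'
YAW=np.radians(12.62)
RD=np.array([[np.cos(YAW),-np.sin(YAW)],[np.sin(YAW),np.cos(YAW)]]); TD=np.array([.7243,-.0075])
def tcp():
    s=manip.get_state(); w,x,y,z=s['ee_rot']
    X=np.array([1-2*(y*y+z*z),2*(x*y+w*z)]); return s,np.arctan2(X[1],X[0])
def go(dx,dy,z,yaw=YAW):
    "row to reach dock-frame (dx,dy), height z, tool x yaw"
    s,a=tcp(); p=s['position']; d=RD@[dx,dy]+TD-p[:2]
    r=[d@[np.cos(a),np.sin(a)]/.8,d@[np.sin(a),-np.cos(a)]/.8,(p[2]-z)/.8,-np.degrees(yaw-a)/120]
    q=RD.T@(p[:2]-TD); print("dock tcp",q.round(4),"z",p[2].round(4),"yaw",np.degrees(a-YAW).round(2),"row",np.round(r,4))
E
python3 - <<'E'
from h import *
print(RD.T@(np.array([.526,-.146])-TD), RD.T@(np.array([.4935,.037])-TD))
go(-.26,-.098,.12)
E
```

```text
[-0.2237692  -0.09182856] [-0.21550147  0.09385099]
dock tcp [-0.6201 -0.4026] z 0.2385 yaw 8.51 row [ 0.5015 -0.31    0.1482  0.0709]
```

move_arm(deltas=[[[0.5015,-0.31,0.148,0.071,1],[0.5015,-0.31,0.148,0.071,1],[0.5015,-0.31,0.148,0.071,1],[0.5015,-0.31,0.148,0.071,1],[0.5015,-0.31,0.148,0.071,1],[0.5015,-0.31,0.148,0.071,1],[0.5015,-0.31,0.148,0.071,1],[0.5015,-0.31,0.148,0.071,1],[0.5015,-0.31,0.148,0.071,1],[0.5015,-0.31,0.148,0.071,1],[0.5015,-0.31,0.148,0.071,1],[0.5015,-0.31,0.148,0.071,1]]], squeeze=20)

```text
clock: 1.3
position: [0.4919, -0.1597, 0.1203]
ee_rot: [-0.0, 0.994, 0.111, -0.001]
contact_force: [-0.8, -0.3, -0.1]
width: 0.0002
gripper_force: 0.0
```

```bash
python3 - <<'E'
from h import *
go(-.255,-.095,.030)
s=manip.get_state(); print(s['contact_force'],s['width'],s['clock'])
E
```

```text
dock tcp [-0.26   -0.0978] z 0.1203 yaw 0.12 row [ 0.0063 -0.0034  0.1129  0.001 ]
[-0.84123998 -0.2824583  -0.0794177 ] 0.0002308534198964696 1.3
```

move_arm(deltas=[[[0,-0.003,0.0625,0,1],[0,-0.003,0.112,0,1],[0,-0.003,0.112,0,1],[0.01,-0.003,0.112,0,1],[0.015,-0.003,0.112,0,1],[0.02,-0.003,0.112,0,1],[0.02,-0.003,0.112,0,1]]])

```text
clock: 2.0
position: [0.5091, -0.1553, 0.033]
ee_rot: [0.001, 0.994, 0.11, 0.002]
contact_force: [0.4, -0.1, 1.2]
width: -0.0
gripper_force: 0.0
```

```bash
python3 - <<'E'
from h import *
go(-.235,-.095,.030)
s=manip.get_state(); print(s['contact_force'])
im=manip.get_image("top")[110:260,240:440,::-1]
cv2.imwrite("pics/top1.png",cv2.resize(im,None,fx=4,fy=4,interpolation=cv2.INTER_CUBIC))
E
```

```text
dock tcp [-0.2422 -0.0972] z 0.033 yaw 0.01 row [ 0.0091 -0.0027  0.0038  0.0001]
[ 0.40340344 -0.11471736  1.15440616]
```

View pics/top1.png

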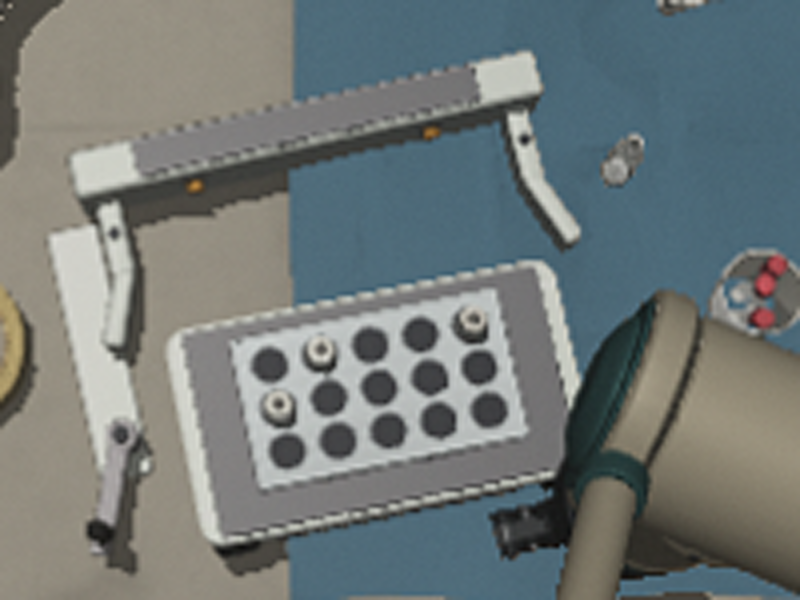

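The warmer hasn't moved, and the fingers stand just short of the right bumper. I'll start pushing slowly.

move_arm(deltas=[[[0.003,0,0.003,0,1],[0.006,0,0.003,0,1],[0.008,0,0.003,0,1],[0.01,0,0.003,0,1],[0.012,0,0.003,0,1],[0.014,0,0.003,0,1],[0.016,0,0.003,0,1],[0.018,0,0.003,0,1],[0.02,0,0.003,0,1]]])

```text
clock: 2.95
position: [0.5217, -0.1516, 0.0287]
ee_rot: [0.0, 0.994, 0.11, -0.001]
contact_force: [-4.3, -2.9, 0.9]
width: -0.0
gripper_force: 2.1
```

```bash
cat >> h.py <<'E'
def st():
    s,a=tcp(); q=RD.T@(s['position'][:2]-TD); f=RD.T@s['contact_force'][:2]
    print("t",s['clock'],"tcp",(q*1e3).round(1),"z",s['position'][2].round(4),"yaw",np.degrees(a-YAW).round(2),"f",f.round(1),s['contact_force'][2].round(1))
E
python3 -c "from h import *;st()"
```

```text
t 2.95 tcp [-229.2  -96.3] z 0.0287 yaw 0.02 f [-4.8 -1.8] 0.9
```

move_arm(deltas=[[[0.002,0,0,0,1],[0.004,0,0,0,1],[0.006,0,0,0,1],[0.008,0,0,0,1],[0.01,0,0,0,1],[0.012,0,0,0,1],[0.014,0,0,0,1],[0.016,0,0,0,1],[0.018,0,0,0,1],[0.02,0,0,0,1],[0.022,0,0,0,1]]])

```text
clock: 4.05
position: [0.5402, -0.1473, 0.0289]
ee_rot: [0.0, 0.994, 0.11, 0.0]
contact_force: [-3.4, -2.5, -0.9]
width: 0.0
gripper_force: 1.8
```

```bash
python3 -c "from h import *;st()"
```

```text
t 4.05 tcp [-210.2  -96.2] z 0.0289 yaw -0.01 f [-3.9 -1.7] -0.9
```

move_arm(deltas=[[[-0.05,0,0,0,1],[-0.05,-0.06,0,0,1],[-0.05,-0.12,0,0,1],[-0.05,-0.18,0,0,1],[-0.05,-0.239,0,0,1],[-0.05,-0.239,0,0,1],[-0.035,-0.239,0,0,1],[-0.032,-0.239,0,0,1],[-0.029,-0.239,0,0,1],[-0.026,-0.239,0,0,1]]])

```text
clock: 5.05
position: [0.4789, 0.0338, 0.0288]
ee_rot: [0.0, 0.994, 0.109, 0.0]
contact_force: [0.0, -0.9, 0.3]
width: 0.0001
gripper_force: 0.0
```

```bash
python3 - <<'E'
from h import *
st()
im=manip.get_image("top")[110:260,240:440,::-1]
cv2.imwrite("pics/top2.png",cv2.resize(im,None,fx=4,fy=4,interpolation=cv2.INTER_CUBIC))
E
```

```text
t 5.05 tcp [-230.4   93.9] z 0.0288 yaw -0.13 f [-0.2 -0.9] 0.3
```

View pics/top2.png

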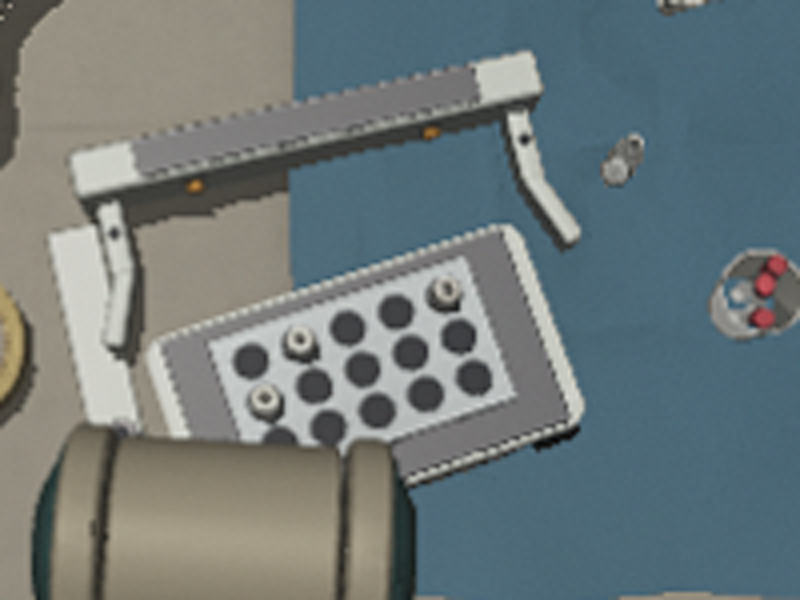

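The warmer has slewed anticlockwise; its rear corners are at (150,343) and (518,224), front right at (585,420). I'll fit its pose.

```bash
cat >> h.py <<'E'
def warm(rl,rr,fr):
    R,t,th=fit([(.06,.11),(.06,-.11),(-.06,-.11)],[pc(*q,.062) for q in(rl,rr,fr)])
    f=lambda l:((RD.T@(R@l+t-TD))*1e3).round(1)
    print("slew",np.degrees(th-YAW).round(1),"org",f((0,0)),"bl",f((-.065,.093)),"br",f((-.065,-.093)),"rl",f((.06,.11)),"rr",f((.06,-.11)))
E
python3 -c "
from h import *
warm((146,346),(521,222),(585,420))"
```

```text
fit [ 0.5822 -0.0341] yaw 17.4 res mm [[1.0, 3.1], [1.2, 1.2], [-2.2, -4.3]]
slew 4.8 org [-144.5    5. ] bl [-217.    92.3] br [-201.5  -93. ] rl [-93.8 119.7] rr [-75.5 -99.6]
```

move_arm(deltas=[[[0.002,0,0,0,1],[0.004,0,0,0,1],[0.0065,0,0,0,1],[0.0095,0,0,0,1],[0.0125,0,0,0,1],[0.0155,0,0,0,1],[0.0185,0,0,0,1],[0.0215,0,0,0,1],[0.0245,0,0,0,1],[0.0275,0,0,0,1],[0.0305,0,0,0,1],[0.0335,0,0,0,1]]])

```text
clock: 6.3
position: [0.5042, 0.0407, 0.0287]
ee_rot: [-0.0, 0.994, 0.11, -0.0]
contact_force: [-4.1, 2.0, -0.0]
width: 0.0001
gripper_force: 1.9
```

```bash
python3 -c "from h import *;st()"
```

```text
t 6.3 tcp [-204.2   95.1] z 0.0287 yaw -0.02 f [-3.6  2.8] -0.0
```

move_arm(deltas=[[[0.003,0,0,0,1],[0.006,0,0,0,1],[0.009,0,0,0,1],[0.012,0,0,0,1],[0.0135,0,0,0,1],[-0.04,0,0,0,1],[-0.05,0.06,0,0,1],[-0.05,0.12,0,0,1],[-0.05,0.18,0,0,1],[-0.05,0.235,0,0,1],[-0.05,0.235,0,0,1]]])

```text
clock: 7.4
position: [0.5122, -0.1592, 0.0305]
ee_rot: [0.004, 0.994, 0.108, 0.005]
contact_force: [0.6, -0.1, 0.4]
width: -0.0001
gripper_force: 0.0
```

```bash
python3 - <<'E'
from h import *
st()
im=manip.get_image("top")[110:260,240:440,::-1]
cv2.imwrite("pics/top3.png",cv2.resize(im,None,fx=4,fy=4,interpolation=cv2.INTER_CUBIC))
E
```

```text
t 7.4 tcp [-240.1 -101.7] z 0.0305 yaw -0.27 f [ 0.5 -0.2] 0.4
```

View pics/top3.png

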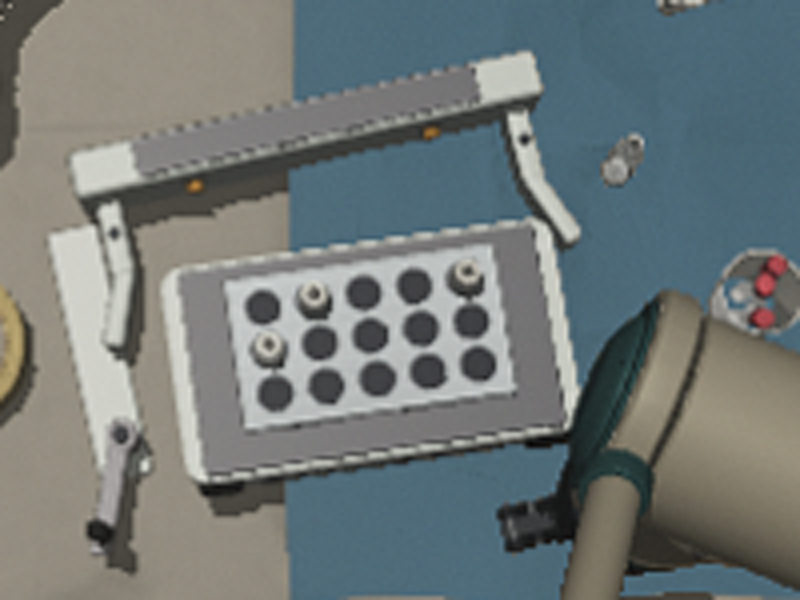

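Now slewed the other way: rear corners at (160,269) and (551,216), front left (201,488). Fitting again.

```bash
python3 -c "
from h import *
fit([(.06,.11),(.06,-.11),(-.06,.11)],[pc(*q,.062) for q in((160,269),(551,216),(197,488))])
warm((160,269),(551,216),(584,432))"
```

```text
fit [ 0.6018 -0.0399] yaw 7.61 res mm [[-1.7, -0.6], [1.5, -1.8], [0.2, 2.3]]
fit [ 0.6014 -0.037 ] yaw 6.4 res mm [[0.4, 1.4], [-1.0, -0.4], [0.6, -1.0]]
slew -6.2 org [-126.4   -1.9] bl [-180.9   97.6] br [-201.   -87.3] rl [-54.8 101. ] rr [ -78.6 -117.8]
```

move_arm(deltas=[[[0.012,-0.008,0,-0.002,1],[0.025,-0.008,0,-0.002,1],[0.029,-0.008,0,-0.002,1],[0.032,-0.008,0,-0.002,1],[0.035,-0.008,0,-0.002,1],[0.038,-0.008,0,-0.002,1],[0.041,-0.008,0,-0.002,1],[0.044,-0.008,0,-0.002,1],[0.047,-0.008,0,-0.002,1],[0.05,-0.008,0,-0.002,1],[0.053,-0.008,0,-0.002,1],[0.056,-0.008,0,-0.002,1]]])

```text
clock: 8.65
position: [0.5467, -0.1362, 0.0285]
ee_rot: [0.0, 0.994, 0.112, -0.002]
contact_force: [-3.4, -2.4, 0.7]
width: -0.0
gripper_force: 2.3
```

```bash
python3 -c "from h import *;st()"
```

```text
t 8.65 tcp [-201.5  -86.8] z 0.0285 yaw 0.25 f [-3.8 -1.6] 0.7
```

move_arm(deltas=[[[-0.012,0,0,0.002,1],[-0.012,0.011,0,0.002,1],[-0.004,0.011,0,0.002,1],[0,0.011,0,0.002,1],[0.003,0.011,0,0.002,1],[0.006,0.011,0,0.002,1],[0.009,0.011,0,0.002,1],[0.012,0.011,0,0.002,1],[0.015,0.011,0,0.002,1],[0.018,0.011,0,0.002,1],[0.021,0.011,0,0.002,1],[0.024,0.011,0,0.002,1]]])

```text
clock: 9.85
position: [0.5692, -0.1397, 0.0288]
ee_rot: [-0.0, 0.994, 0.11, -0.0]
contact_force: [-3.1, -2.3, -1.1]
width: 0.0002
gripper_force: 1.8
```

```bash
python3 -c "from h import *;st()"
```

```text
t 9.85 tcp [-180.2  -95.1] z 0.0288 yaw -0.01 f [-3.5 -1.5] -1.1
```

move_arm(deltas=[[[-0.045,0,0,0,1],[-0.045,-0.06,0,0,1],[-0.045,-0.12,0,0,1],[-0.045,-0.18,0,0,1],[-0.045,-0.2375,0,0,1],[-0.045,-0.2375,0,0,1],[-0.03,-0.2375,0,0,1],[-0.023,-0.2375,0,0,1],[-0.02,-0.2375,0,0,1],[-0.017,-0.2375,0,0,1],[-0.014,-0.2375,0,0,1],[-0.011,-0.2375,0,0,1]]])

```text
clock: 11.05
position: [0.517, 0.043, 0.0284]
ee_rot: [-0.0, 0.994, 0.109, -0.002]
contact_force: [-5.2, -0.9, 1.7]
width: -0.0
gripper_force: 2.3
```

```bash
python3 -c "from h import *;st()"
```

```text
t 11.05 tcp [-191.2   94.6] z 0.0284 yaw -0.06 f [-5.3  0.3] 1.7
```

move_arm(deltas=[[[0.0025,0,0,0,1],[0.005,0,0,0,1],[0.0075,0,0,0,1],[0.01,0,0,0,1],[0.0125,0,0,0,1],[0.015,0,0,0,1],[0.0175,0,0,0,1],[0.02,0,0,0,1],[0.0225,0,0,0,1],[0.025,0,0,0,1],[0.027,0,0,0,1]]])

```text
clock: 12.15
position: [0.5403, 0.0484, 0.0288]
ee_rot: [0.0, 0.994, 0.11, 0.0]
contact_force: [-2.8, 1.4, -1.3]
width: 0.0003
gripper_force: 1.8
```

```bash
python3 -c "from h import *;st()"
```

```text
t 12.15 tcp [-167.3   94.8] z 0.0288 yaw -0.01 f [-2.4  2. ] -1.3
```

move_arm(deltas=[[[-0.05,0,0,0,1],[-0.05,0.06,0,0,1],[-0.05,0.12,0,0,1],[-0.05,0.18,0,0,1],[-0.05,0.2375,0,0,1],[-0.05,0.2375,0,0,1],[-0.032,0.2375,0,0,1],[-0.025,0.2375,0,0,1],[-0.022,0.2375,0,0,1],[-0.019,0.2375,0,0,1],[-0.016,0.2375,0,0,1],[-0.013,0.2375,0,0,1]]])

```text
clock: 13.35
position: [0.5696, -0.1387, 0.0287]
ee_rot: [-0.0, 0.994, 0.111, -0.002]
contact_force: [-5.3, -2.6, 3.1]
width: 0.0004
gripper_force: 2.4
```

```bash
python3 -c "from h import *;st()"
```

```text
t 13.35 tcp [-179.7  -94.2] z 0.0287 yaw 0.09 f [-5.7 -1.4] 3.1
```

move_arm(deltas=[[[0.0025,0,0,0,1],[0.005,0,0,0,1],[0.0075,0,0,0,1],[0.01,0,0,0,1],[0.0125,0,0,0,1],[0.015,0,0,0,1],[0.0175,0,0,0,1],[0.02,0,0,0,1],[0.0225,0,0,0,1],[0.025,0,0,0,1],[0.0275,0,0,0,1]]])

```text
clock: 14.45
position: [0.5926, -0.1347, 0.0287]
ee_rot: [0.0, 0.994, 0.11, -0.001]
contact_force: [-4.6, -3.8, -0.2]
width: 0.0001
gripper_force: 2.5
```

```bash
python3 - <<'E'
from h import *
st()
im=manip.get_image("top")[110:260,240:440,::-1]
cv2.imwrite("pics/top4.png",cv2.resize(im,None,fx=4,fy=4,interpolation=cv2.INTER_CUBIC))
E
```

```text
t 14.45 tcp [-156.3  -95.3] z 0.0287 yaw 0.01 f [-5.3 -2.7] -0.2
```

View pics/top4.png

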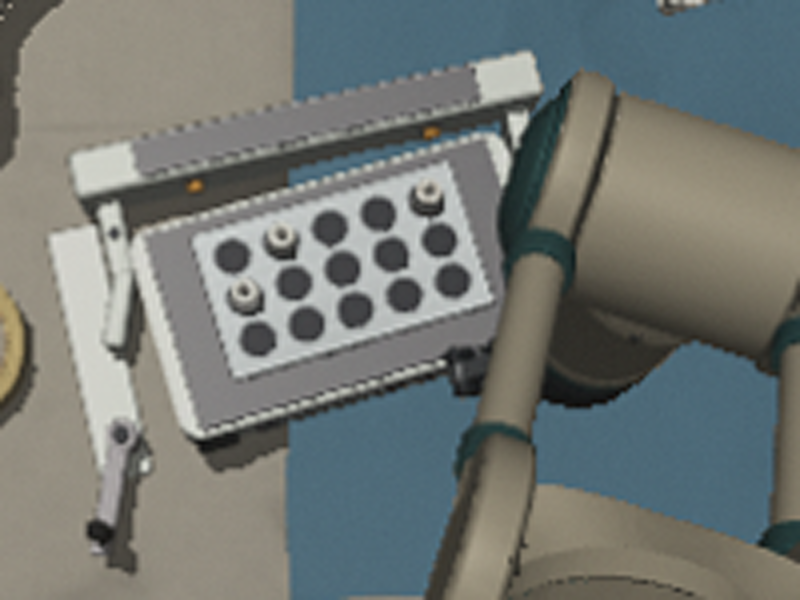

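The warmer is entering the bay, with rear corners at (130,233) and (500,133) and a slew of about +4°. The left bumper is next.

move_arm(deltas=[[[-0.05,0,0,0,1],[-0.05,-0.06,0,0,1],[-0.05,-0.12,0,0,1],[-0.05,-0.18,0,0,1],[-0.05,-0.2375,0,0,1],[-0.05,-0.2375,0,0,1],[-0.035,-0.2375,0,0,1],[-0.026,-0.2375,0,0,1],[-0.023,-0.2375,0,0,1],[-0.02,-0.2375,0,0,1],[-0.0175,-0.2375,0,0,1],[-0.015,-0.2375,0,0,1]]])

```text
clock: 15.7
position: [0.5398, 0.0477, 0.0287]
ee_rot: [-0.0, 0.994, 0.109, -0.0]
contact_force: [-0.1, 1.0, -0.6]
width: 0.0004
gripper_force: 0.0
```

```bash
python3 -c "from h import *;st()"
```

```text
t 15.7 tcp [-168.    94.2] z 0.0287 yaw -0.07 f [0.1 1. ] -0.6
```

move_arm(deltas=[[[0.002,0,0,0,1],[0.004,0,0,0,1],[0.006,0,0,0,1],[0.008,0,0,0,1],[0.0105,0,0,0,1],[0.013,0,0,0,1],[0.0155,0,0,0,1],[0.018,0,0,0,1],[0.0205,0,0,0,1],[0.023,0,0,0,1]]])

```text
clock: 16.7
position: [0.5575, 0.0525, 0.0286]
ee_rot: [-0.0, 0.994, 0.11, -0.0]
contact_force: [-3.4, 1.7, -1.2]
width: -0.0002
gripper_force: 1.8
```

```bash
python3 -c "from h import *;st()"
```

```text
t 16.7 tcp [-149.7   95. ] z 0.0286 yaw -0.01 f [-2.9  2.4] -1.2
```

move_arm(deltas=[[[0.0025,0,0,0,1],[0.005,0,0,0,1],[-0.04,0,0,0,1],[-0.04,0.06,0,0,1],[-0.04,0.12,0,0,1],[-0.04,0.18,0,0,1],[-0.04,0.2375,0,0,1],[-0.04,0.2375,0,0,1],[-0.025,0.2375,0,0,1],[-0.0175,0.2375,0,0,1],[-0.015,0.2375,0,0,1],[-0.0125,0.2375,0,0,1]]])

```text
clock: 17.9
position: [0.5898, -0.1339, 0.0289]
ee_rot: [0.0, 0.994, 0.111, 0.0]
contact_force: [0.0, 0.0, 0.2]
width: 0.0004
gripper_force: 0.0
```

```bash
python3 -c "from h import *;st()"
```

```text
t 17.9 tcp [-158.8  -94. ] z 0.0289 yaw 0.12 f [0. 0.] 0.2
```

move_arm(deltas=[[[0.0025,0,0,0,1],[0.005,0,0,0,1],[0.0075,0,0,0,1],[0.01,0,0,0,1],[0.0125,0,0,0,1],[0.015,0,0,0,1],[0.0175,0,0,0,1],[0.02,0,0,0,1],[0.0225,0,0,0,1]]])

```text
clock: 18.8
position: [0.6054, -0.1321, 0.0287]
ee_rot: [0.0, 0.994, 0.11, -0.002]
contact_force: [-6.6, -5.5, 2.2]
width: -0.0
gripper_force: 3.9
```

```bash
python3 -c "from h import *;st()"
```

```text
t 18.8 tcp [-143.3  -95.6] z 0.0287 yaw 0.04 f [-7.7 -3.9] 2.2
```

move_arm(deltas=[[[0.002,0,0,0,1],[0.004,0,0,0,1],[0.006,0,0,0,1]]])

```text
clock: 19.1
position: [0.6088, -0.1318, 0.0287]
ee_rot: [0.001, 0.994, 0.111, -0.003]
contact_force: [-11.5, -8.4, 5.9]
width: -0.0
gripper_force: 6.7
```

```bash
python3 -c "from h import *;st()"
```

```text
t 19.1 tcp [-139.9  -96.1] z 0.0287 yaw 0.08 f [-13.   -5.7] 5.9
```

move_arm(deltas=[[[-0.05,0,0,0,1],[-0.05,-0.06,0,0,1],[-0.05,-0.12,0,0,1],[-0.05,-0.18,0,0,1],[-0.05,-0.2375,0,0,1],[-0.05,-0.2375,0,0,1],[-0.035,-0.2375,0,0,1],[-0.026,-0.2375,0,0,1],[-0.023,-0.2375,0,0,1],[-0.02,-0.2375,0,0,1],[-0.0175,-0.2375,0,0,1],[-0.015,-0.2375,0,0,1]]])

```text
clock: 20.3
position: [0.5585, 0.0519, 0.0287]
ee_rot: [-0.0, 0.994, 0.109, -0.0]
contact_force: [-0.5, -0.0, 0.4]
width: 0.0003
gripper_force: 0.0
```

```bash
python3 -c "from h import *;st()"
```

```text
t 20.3 tcp [-148.8   94.2] z 0.0287 yaw -0.07 f [-0.5  0.1] 0.4
```

move_arm(deltas=[[[0.0025,0,0,0,1],[0.005,0,0,0,1],[0.0075,0,0,0,1],[0.01,0,0,0,1],[0.012,0,0,0,1]]])

```text
clock: 20.8
position: [0.5633, 0.0548, 0.0282]
ee_rot: [-0.001, 0.994, 0.11, -0.005]
contact_force: [-8.3, -0.2, 4.5]
width: -0.0001
gripper_force: 3.9
```

```bash
python3 -c "from h import *;st()"
```

```text
t 20.8 tcp [-143.5   96. ] z 0.0282 yaw 0.01 f [-8.2  1.7] 4.5
```

move_arm(deltas=[[[0.0015,0,0,0,1],[0.003,0,0,0,1],[0.0045,0,0,0,1],[0.0045,0,0,0,1]]])

```text
clock: 21.2
position: [0.5664, 0.0561, 0.028]
ee_rot: [-0.001, 0.994, 0.11, -0.005]
contact_force: [-7.0, 1.4, 3.3]
width: 0.0
gripper_force: 3.7
```

```bash
python3 -c "from h import *;st()"
```

```text
t 21.2 tcp [-140.2   96.5] z 0.028 yaw -0.01 f [-6.5  2.9] 3.3
```

move_arm(deltas=[[[0.0015,0,0,0,1],[0.003,0,0,0,1],[0.0045,0,0,0,1],[0.005,0,0,0,1]]])

```text
clock: 21.6
position: [0.5682, 0.0567, 0.0278]
ee_rot: [-0.001, 0.994, 0.11, -0.007]
contact_force: [-11.3, -0.4, 6.1]
width: -0.0003
gripper_force: 5.8
```

```bash
python3 -c "from h import *;st()"
```

```text
t 21.6 tcp [-138.3   96.7] z 0.0278 yaw 0.01 f [-11.1   2.1] 6.1
```

move_arm(deltas=[[[0.0015,0,0,0,1],[0.003,0,0,0,1],[0.003,0,0,0,1],[0.003,0,0,0,1]]])

```text
clock: 22.0
position: [0.5682, 0.0566, 0.0276]
ee_rot: [-0.001, 0.994, 0.11, -0.009]
contact_force: [-15.3, -1.8, 8.1]
width: -0.0001
gripper_force: 7.6
```

```bash
python3 -c "from h import *;st()"
```

```text
t 22.0 tcp [-138.3   96.7] z 0.0276 yaw 0.04 f [-15.3   1.6] 8.1
```

move_arm(deltas=[[[-0.04,0,0,0,1],[-0.04,0.06,0,0,1],[-0.04,0.12,0,0,1],[-0.04,0.18,0,0,1],[-0.04,0.2375,0,0,1],[-0.04,0.2375,0,0,1],[-0.025,0.2375,0,0,1],[-0.0175,0.2375,0,0,1],[-0.014,0.2375,0,0,1],[-0.011,0.2375,0,0,1],[-0.009,0.2375,0,0,1],[-0.009,0.2375,0,0,1]]])

```text
clock: 23.2
position: [0.6083, -0.1296, 0.0285]
ee_rot: [0.0, 0.994, 0.112, -0.004]
contact_force: [-6.7, -4.9, 2.9]
width: -0.0003
gripper_force: 4.3
```

```bash
python3 -c "from h import *;st()"
```

```text
t 23.2 tcp [-139.9  -93.8] z 0.0285 yaw 0.2 f [-7.6 -3.3] 2.9
```

move_arm(deltas=[[[0.0015,0,0,0,1],[0.003,0,0,0,1],[0.0045,0,0,0,1],[0.0045,0,0,0,1]]])

```text
clock: 23.6
position: [0.6083, -0.1294, 0.0283]
ee_rot: [0.0, 0.994, 0.112, -0.008]
contact_force: [-14.2, -8.1, 7.3]
width: 0.0
gripper_force: 7.9
```

```bash
python3 -c "from h import *;st()"
```

```text
t 23.6 tcp [-139.9  -93.6] z 0.0283 yaw 0.25 f [-15.6  -4.8] 7.3
```

move_arm(deltas=[[[-0.05,0,0,0,1],[-0.1,-0.03,0,0,1],[-0.15,-0.08,0,0,1],[-0.2,-0.14,0,0,1],[-0.22,-0.2,0,0,1],[-0.22,-0.2375,0,0,1],[-0.22,-0.2375,0,0,1]]])

```text
clock: 24.3
position: [0.3969, 0.0227, 0.0287]
ee_rot: [-0.001, 0.994, 0.113, -0.002]
contact_force: [0.2, 0.3, -0.6]
width: 0.0001
gripper_force: 0.0
```

```bash
python3 - <<'E'
from h import *
st()
warm((130,233),(500,133),(556,335)) 
im=manip.get_image("top")[120:240,250:390,::-1]
cv2.imwrite("pics/top5.png",cv2.resize(im,None,fx=5,fy=5,interpolation=cv2.INTER_CUBIC))
E
```

```text
t 24.3 tcp [-312.9  101. ] z 0.0287 yaw 0.38 f [0.2 0.2] -0.6
fit [ 0.638  -0.0218] yaw 13.95 res mm [[0.7, 5.4], [0.3, -1.3], [-1.1, -4.1]]
slew 1.3 org [-87.4   4.9] bl [-154.5   96.4] br [-150.2  -89.6] rl [-29.9 116.3] rr [ -24.8 -103.7]
```

View pics/top5.png

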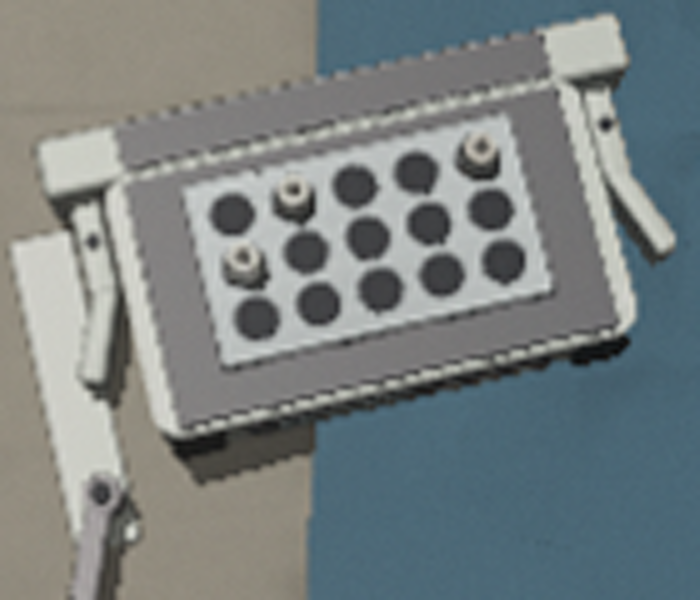

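The warmer looks home, its rear edge parallel to and against the wall, and the latch is still open. Now the bedding presses.

```bash
python3 -c "
from h import *
st();go(-.150,.096,.0295)"
```

```text
t 24.35 tcp [-310.1   98.3] z 0.0291 yaw 0.35 f [-0.5 -0. ] 0.0
dock tcp [-0.3101  0.0983] z 0.0291 yaw 0.35 row [ 0.2001  0.0041 -0.0005  0.0029]
```

move_arm(deltas=[[[0.06,0.004,0,0.003,1],[0.12,0.004,0,0.003,1],[0.17,0.004,0,0.003,1],[0.195,0.004,0,0.003,1],[0.199,0.004,0,0.003,1],[0.203,0.004,0,0.003,1],[0.207,0.004,0,0.003,1],[0.21,0.004,0,0.003,1],[0.213,0.004,0,0.003,1],[0.216,0.004,0,0.003,1],[0.218,0.004,0,0.003,1],[0.218,0.004,0,0.003,1]]])

```text
clock: 25.55
position: [0.5693, 0.0519, 0.0284]
ee_rot: [0.0, 0.994, 0.107, -0.004]
contact_force: [-7.1, -3.2, 4.6]
width: -0.0
gripper_force: 3.4
```

```bash
python3 -c "from h import *;st()"
```

```text
t 25.55 tcp [-138.3   91.8] z 0.0284 yaw -0.34 f [-7.6 -1.6] 4.6
```

move_arm(deltas=[[[0.002,0,0,0,1],[0.004,0,0,0,1],[0.0045,0,0,0,1],[0.0045,0,0,0,1],[0.0045,0,0,0,1],[0.0045,0,0,0,1]]])

```text
clock: 26.15
position: [0.5692, 0.0521, 0.028]
ee_rot: [0.0, 0.994, 0.107, -0.008]
contact_force: [-11.3, -4.6, 5.5]
width: -0.0001
gripper_force: 6.4
```

```bash
python3 -c "from h import *;st()"
```

```text
t 26.15 tcp [-138.3   92.1] z 0.028 yaw -0.3 f [-12.  -2.] 5.5
```

move_arm(deltas=[[[0.002,0,0,0,1],[0.0025,0,0,0,1],[0.0025,0,0,0,1],[0.0025,0,0,0,1],[0.0025,0,0,0,1],[0.0025,0,0,0,1],[0.0025,0,0,0,1],[0.0025,0,0,0,1],[0.0025,0,0,0,1],[0.0025,0,0,0,1],[0.0025,0,0,0,1],[0.0025,0,0,0,1]]])

```text
clock: 27.35
position: [0.5692, 0.0522, 0.0278]
ee_rot: [0.0, 0.994, 0.107, -0.01]
contact_force: [-15.1, -5.3, 9.0]
width: 0.0001
gripper_force: 8.1
```

```bash
python3 -c "from h import *;st()"
```

```text
t 27.35 tcp [-138.4   92.2] z 0.0278 yaw -0.28 f [-15.9  -1.9] 9.0
```

move_arm(deltas=[[[-0.04,0,0,0,1],[-0.04,0.06,0,0,1],[-0.04,0.12,0,0,1],[-0.04,0.18,0,0,1],[-0.04,0.235,0,0,1],[-0.04,0.235,0,0,1],[-0.025,0.235,0,0,1],[-0.018,0.235,0,0,1],[-0.015,0.235,0,0,1],[-0.0125,0.235,0,0,1],[-0.01,0.235,0,0,1],[-0.01,0.235,0,0,1]]])

```text
clock: 28.55
position: [0.6086, -0.1306, 0.0286]
ee_rot: [-0.001, 0.994, 0.107, -0.002]
contact_force: [-5.7, -0.2, 2.1]
width: -0.0002
gripper_force: 2.4
```

```bash
python3 -c "from h import *;st()"
```

```text
t 28.55 tcp [-139.8  -94.9] z 0.0286 yaw -0.28 f [-5.6  1. ] 2.1
```

move_arm(deltas=[[[0.002,0,0,0,1],[0.004,0,0,0,1],[0.006,0,0,0,1],[0.006,0,0,0,1],[0.006,0,0,0,1],[0.006,0,0,0,1]]])

```text
clock: 29.15
position: [0.6085, -0.1305, 0.0283]
ee_rot: [-0.001, 0.994, 0.108, -0.007]
contact_force: [-14.3, -3.3, 6.7]
width: 0.0
gripper_force: 7.2
```

```bash
python3 -c "from h import *;st()"
```

```text
t 29.15 tcp [-139.9  -94.8] z 0.0283 yaw -0.26 f [-14.6  -0.1] 6.7
```

move_arm(deltas=[[[0.0005,0,0,0,1],[0.0005,0,0,0,1],[0.0005,0,0,0,1],[0.0005,0,0,0,1],[0.0005,0,0,0,1],[0.0005,0,0,0,1],[0.0005,0,0,0,1],[0.0005,0,0,0,1],[0.0005,0,0,0,1],[0.0005,0,0,0,1],[0.0005,0,0,0,1],[0.0005,0,0,0,1]]])

```text
clock: 30.35
position: [0.6085, -0.1305, 0.0283]
ee_rot: [-0.001, 0.994, 0.108, -0.007]
contact_force: [-15.0, -3.4, 8.7]
width: -0.0002
gripper_force: 7.6
```

```bash
python3 -c "from h import *;st()"
```

```text
t 30.35 tcp [-139.9  -94.8] z 0.0283 yaw -0.25 f [-15.4  -0.1] 8.7
```

Both bumpers pressed at 16 N for over a second each. I'll back off, rise, and go round to the outer side of the latch knob.

move_arm(deltas=[[[-0.05,0,0,0,1],[-0.1,-0.03,-0.06,0,1],[-0.1,-0.09,-0.11,0,1],[-0.1,-0.15,-0.11,0,1],[-0.1,-0.21,-0.11,0,1],[-0.1,-0.27,-0.11,0,1],[-0.1,-0.33,-0.11,0,1],[-0.06,-0.37,-0.11,0,1],[-0.04,-0.375,-0.11,0,1],[-0.04,-0.375,-0.11,0,1]]])

```text
clock: 31.35
position: [0.5236, 0.1588, 0.1174]
ee_rot: [-0.0, 0.994, 0.109, 0.002]
contact_force: [0.3, -0.7, -0.2]
width: -0.0002
gripper_force: 0.0
```

```bash
python3 - <<'E'
from h import *
st(); go(-.171,.200,.05); im=manip.get_image("top")[110:260,230:430,::-1]
cv2.imwrite("pics/top6.png",cv2.resize(im,None,fx=4,fy=4,interpolation=cv2.INTER_CUBIC))
E
```

```text
t 31.35 tcp [-159.5  206.1] z 0.1174 yaw -0.16 f [ 0.1 -0.8] -0.2
dock tcp [-0.1595  0.2061] z 0.1174 yaw -0.16 row [-0.0143  0.0077  0.0842 -0.0013]
```

move_arm(deltas=[[[-0.0145,0.005,0.03,0,1],[-0.0145,0.005,0.084,0,1],[-0.0145,0.005,0.084,0,1],[-0.0145,0.005,0.084,0,1]]])

```text
clock: 31.8
position: [0.5097, 0.1486, 0.0497]
ee_rot: [0.0, 0.994, 0.106, -0.001]
contact_force: [0.6, -0.8, 0.7]
width: 0.0
gripper_force: 0.0
```

```bash
python3 - <<'E'
from h import *
st()
s,a=tcp(); q0=RD.T@(s['position'][:2]-TD)
g=.020
for q in np.arange(-.45,1.6,.1):
    p=np.array([-.134,.142])+.056*np.array([-np.cos(q),-np.sin(q)])-g*np.array([np.sin(q),-np.cos(q)])
    d=p-q0; print(q.round(2),(p*1e3).round(0),np.round([d[0]/.8,-d[1]/.8],3))
E
```

```text
t 31.8 tcp [-175.3  199.2] z 0.0497 yaw -0.44 f [ 0.4 -1. ] 0.7
-0.45 [-176.  184.] [-0.001  0.019]
-0.35 [-180.  180.] [-0.006  0.024]
-0.25 [-183.  175.] [-0.01  0.03]
-0.15 [-186.  170.] [-0.014  0.036]
-0.05 [-189.  165.] [-0.017  0.043]
0.05 [-191.  159.] [-0.02  0.05]
0.15 [-192.  153.] [-0.021  0.057]
0.25 [-193.  148.] [-0.022  0.065]
0.35 [-193.  142.] [-0.023  0.072]
0.45 [-193.  136.] [-0.022  0.079]
0.55 [-192.  130.] [-0.021  0.087]
0.65 [-191.  124.] [-0.019  0.094]
0.75 [-189.  118.] [-0.017  0.101]
0.85 [-186.  113.] [-0.013  0.108]
0.95 [-183.  108.] [-0.009  0.114]
1.05 [-179.  103.] [-0.005  0.12 ]
1.15 [-175.   99.] [0.    0.125]
1.25 [-171.   95.] [0.006 0.13 ]
1.35 [-166.   92.] [0.012 0.134]
1.45 [-161.   89.] [0.018 0.138]
1.55 [-155.   86.] [0.025 0.141]
```

move_arm(deltas=[[[-0.001,0.012,0,0,1],[-0.003,0.019,0,0,1],[-0.006,0.024,0,0,1],[-0.01,0.03,0,0,1],[-0.014,0.036,0,0,1],[-0.017,0.043,0,0,1],[-0.02,0.05,0,0,1],[-0.021,0.057,0,0,1],[-0.022,0.065,0,0,1],[-0.023,0.072,0,0,1],[-0.022,0.079,0,0,1],[-0.021,0.087,0,0,1]]])

```text
clock: 33.0
position: [0.5089, 0.0774, 0.0496]
ee_rot: [0.0, 0.994, 0.107, -0.0]
contact_force: [0.1, 1.3, 0.1]
width: 0.0001
gripper_force: 0.4
```

```bash
python3 - <<'E'
from h import *
st()
s,a=tcp(); q0=RD.T@(s['position'][:2]-TD)
for q in np.arange(.65,1.7,.1):
    p=np.array([-.134,.142])+.056*np.array([-np.cos(q),-np.sin(q)])-.020*np.array([np.sin(q),-np.cos(q)])
    d=p-q0; print(q.round(2),(p*1e3).round(0),np.round([d[0]/.8,-d[1]/.8],3))
E
```

```text
t 33.0 tcp [-191.7  129.9] z 0.0496 yaw -0.37 f [0.3 1.2] 0.1
0.65 [-191.  124.] [0.001 0.007]
0.75 [-189.  118.] [0.004 0.014]
0.85 [-186.  113.] [0.007 0.021]
0.95 [-183.  108.] [0.011 0.027]
1.05 [-179.  103.] [0.016 0.033]
1.15 [-175.   99.] [0.021 0.039]
1.25 [-171.   95.] [0.026 0.043]
1.35 [-166.   92.] [0.032 0.048]
1.45 [-161.   89.] [0.039 0.051]
1.55 [-155.   86.] [0.046 0.054]
1.65 [-150.   85.] [0.053 0.057]
```

move_arm(deltas=[[[0.001,0.007,0,0,1],[0.004,0.014,0,0,1],[0.007,0.021,0,0,1],[0.011,0.027,0,0,1],[0.016,0.033,0,0,1],[0.021,0.039,0,0,1],[0.026,0.043,0,0,1],[0.032,0.048,0,0,1],[0.039,0.051,0,0,1],[0.046,0.054,0,0,1],[0.05,0.055,0,0,1],[0.053,0.055,0,0,1]]])

```text
clock: 34.2
position: [0.5562, 0.0432, 0.0494]
ee_rot: [0.0, 0.994, 0.107, -0.004]
contact_force: [-9.2, -3.8, 8.5]
width: -0.0002
gripper_force: 5.6
```

```bash
python3 -c "from h import *;st()"
```

```text
t 34.2 tcp [-153.    86.2] z 0.0494 yaw -0.31 f [-9.8 -1.7] 8.5
```

The knob is at the end stop, held at x −153 with 10 N. I'll back away and check.

move_arm(deltas=[[[-0.02,0,0,0,1],[-0.07,0,0,0,1],[-0.13,0,-0.03,0,1],[-0.19,0,-0.08,0,1],[-0.25,0,-0.1,0,1],[-0.25,0,-0.1,0,1],[-0.25,0,-0.1,0,1]]])

```text
clock: 34.9
position: [0.3631, 0.0011, 0.1309]
ee_rot: [0.001, 0.994, 0.106, 0.001]
contact_force: [0.3, -0.1, -0.2]
width: 0.0
gripper_force: 0.0
```

```bash
python3 - <<'E'
from h import *
st(); im=manip.get_image("top")[110:260,210:440,::-1]
cv2.imwrite("pics/top7.png",cv2.resize(im,None,fx=3.4,fy=3.4,interpolation=cv2.INTER_CUBIC))
E
```

```text
t 34.9 tcp [-350.6   87.4] z 0.1309 yaw -0.42 f [ 0.2 -0.1] -0.2
```

View pics/top7.png

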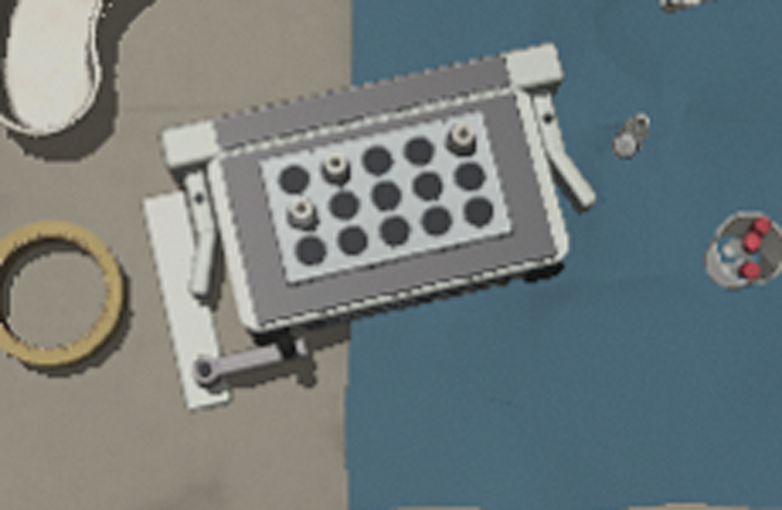

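The picture shows the latch bar fully across, from its pivot (205,370) to the knob (295,348). The warmer is home on the wall, and the tape, cup and ampoule are where they were. Handing in.

```bash
python3 -c "
from rig import manip
print(manip.sign_off())"
```

```text
the job is handed in; nothing more can be done
None
```

I handed the job in at about 35 s: the warmer looks home on the back wall, both bumpers were pressed at about 16 N for over a second each (left, then right), and the latch bar is fully across; sign-off returned no verdict.

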